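# Third hand at the twin fastening jig

### The job

Stand the loose white block on the bed of whichever jig station is still empty, centred on its fence, and push it with its narrow end flat against that station's sprung fence until the black pointer is in the green band, never letting it reach the red. Finish while still holding it there, steadily, so that I can drive the screws in from behind; do not put it down or let go. Leave the finished block in the other station and everything else on the bench alone.

Things in the scene. Friction and masses are not known exactly. Their poses are not given: they have to be found in the camera images.
- block: The loose white-painted wooden block to be held, standing on the bench: 60 mm long (its x), 40 mm wide (its y), 70 mm tall (its z), about 0.22 kg (varies), the same from either end. Origin: centre of its underside. The narrow ends (40 mm wide) face its +x and -x.
- done: The finished white block, same size, with two brass screw heads on top. It stands loose in one of the two stations (left or right, differs between starts), 1 mm off that fence, and must stay there. The other station is the empty one, marked by a flat yellow 60 x 40 mm patch on its bed. Origin: centre of its underside.
- jig: Fixed plywood jig, bed 200 (x) by 360 (y) by 12 mm thick, flat on the bench. Origin: centre of its underside. Its +x points roughly away from the robot and is the pushing direction; +y is its left. Each station has a fence 110 mm wide, 65 mm tall above the bed, with 120 mm of clear bed before it. Outside each fence, 68 mm from the station's centre line, stands a gauge bar 72 mm tall, 18 mm wide.
- place_left (a point): Point on the bed's top (12 mm above the bench) at the foot of the left (jig +y) fence's face at rest, on the station's centre line, 85 mm from the jig's middle; axes as the jig's. A centred block just touching the fence has its origin 30 mm before this point (jig -x).
- place_right (a point): The same point for the right (jig -y) station.
- fence_left (a joint): Travel of the left fence, m: 0 at rest, grows as it is pushed along jig +x, stop at 0.032. Spring of 700 N/m, no preload (15 mm is about 10.5 N). On the gauge bar at its outer side the black pointer's middle is in the green from 9 to 21 mm of travel (white before), and reaches the red at 26 mm.
- fence_right (a joint): The same for the right fence.
- amber: Amber glass bottle with a red label, 68 mm across, 220 mm tall, at the right; leave alone. Origin: centre of its underside.
- reagent: White jar with a blue cap, 64 mm across, 160 mm tall, at the back right; leave alone. Origin: centre of its underside.
- beaker: Glass beaker, 76 mm across, 100 mm tall, at the left; leave alone. Origin: centre of its underside.
- flask: Green glass conical flask, 80 mm across, 130 mm tall, at the back left; leave alone. Origin: centre of its underside.
- bulb: Blue rubber pipette bulb, 56 mm across, 76 mm tall, at the back; leave alone. Origin: centre of its underside.
- screwdriver: Screwdriver lying behind the jig; leave alone. Origin: centre of its underside.
Mind the look-alikes: they are no part of the job. Leave any orange or pink look-alike of the block alone.

How it is judged:
At the end, for the whole second after the job is handed in: Block on the empty station's bed (within 5 mm, tilt < 0.08 rad), within 10 mm of its centre line and 0.10 rad of square, at rest, held by the robot, pressing the fence with 5 to 17 N at 9 to 21 mm travel (pointer in the green); finished block not moved over 15 mm or tipped (((y of done in the frame of jig above 0.03 m and value of joint fence_right between 0.009 and 0.021 m and y of block in the frame of place_right between -0.01 and 0.01 m and z of block in the frame of place_right between -0.003 and 0.005 m and x of block in the frame of place_right between -0.03 and -0.004 m and contact force between block and fence_right between 5 and 17 N) or (y of done in the frame of jig below -0.03 m and value of joint fence_left between 0.009 and 0.021 m and y of block in the frame of place_left between -0.01 and 0.01 m and z of block in the frame of place_left between -0.003 and 0.005 m and x of block in the frame of place_left between -0.03 and -0.004 m and contact force between block and fence_left between 5 and 17 N)) and angle between the x axis of block and the x axis of jig, either way round below 0.1 rad and angle between block's own z axis and vertical below 0.08 rad and linear speed of block below 0.01 m/s and contact force between any of the fingers, the arm and block above 2 N and distance of done from where it was at the start of the episode below 0.015 m and angle between done's own z axis and vertical below 0.15 rad); the arm keeps its last pose, push and grip.
It fails at once if a fence is pushed until its pointer reaches the red (26 mm of travel) (value of joint any of fence_left, fence_right above 0.026 m).
It fails at once if the finished block is shifted more than 20 mm or tipped (distance of done from where it was at the start of the episode above 0.02 m or angle between done's own z axis and vertical above 0.2 rad).
It fails at once if another thing on the bench is shifted more than 30 mm (distance of any of amber, reagent, beaker, flask, bulb, screwdriver from where it was at the start of the episode above 0.03 m).
It also fails if it takes over 35 s, if anything falls off the work surface, if the arm or the gripper's body presses on something with over 40 N, if the wrist force passes 120 N, or if a joint passes its speed limit or range.

### The arm

A 6-joint arm with a two-finger parallel gripper is mounted at the origin on the work surface. World frame = base frame: x ahead of the robot, y to its left, z up, the work surface at z = 0. Lengths are in m, angles in rad, forces in N, time in s.
With the tool pointing down it reaches from about 0.375 to 0.9 m from the base axis. Payload 3.1 kg.
Tool frame: the origin (TCP) lies on the centre line of the jaws, within the pads' length; the fingertips stand 22 mm ahead of it and the grasp point (between the pads) lies 3 mm ahead of it; z points along the fingers, x is the direction in which the jaws open and shut, and the axes are right-handed (so a half turn about z gives the same grasp; the last joint's range is limited). The gripper opens to 87 mm and grips with 3 to 60 N. Pads are 19 mm wide; open, the fingers measure 117 mm over their backs; the gripper's body (75 mm by 190 mm) begins 51 mm behind the grasp point.
Start: joints at [-1.498, 0.527, 1.433, -0, 1.181, -0.178], TCP at [0.155, -0.605, 0.21] pointing down, gripper open.
Joint ranges: [-3.08, 3.08], [-0.75, 2.2], [0.22, 2.44], [-1.43, 4.57], [0, 2.65], [-2.85, 2.85]. Speed limits (rad/s): [2.79, 2.79, 3.14, 3.14, 3.14, 3.14].

### API

Orientations are given as a unit quaternion [x, y, z, w].
In Python, from rig import robot, camera, order gives the robot as it stands.
- The arm moves only by the shell command python3 -m pendant 'ROWS' [OPENING] [FORCE]. ROWS is JSON, a list of rows, each a list of 2 entries, a list of its own where there are three numbers: the shift along the tool's x, y, z in mm, then the turn about the tool's z in degrees. A call has 1 to 8 rows; each row shifts and turns the commanded pose from where the row before left it, along the tool's axes as they then stand; what a row does not reach is not made up. A row lasts 1/8 s, in which the tool goes at most 62.5 mm and 10.7 degrees, less where a joint would pass 70% of its speed; a pose out of reach is approached as far as the arm can. A call with a gripper value outside its range is refused whole. OPENING is the finger opening in mm, from 0 to 87, set as the call begins (- or left out, the last holds). The fingers move at their own pace and stop on an object; FORCE is the grip in N (left out, the last holds). Time passes only in rows, so rows that do not move let the fingers close. It gives the time, the measured TCP pose, the force and the opening at its end, in the units of the state.
- robot.get_obs(): the state, without advancing time (a new reading comes with each control period).
- camera(name): name is "scene" or "top"; returns a dict with "pixels" (384x512x3 uint8, blue, green, red), "mtx" (3x3 intrinsics, pixels), "R" (3x3) and "t" (3): a world point X has camera coordinates R X + t. Camera axes: x right, y down, z forward; pixel columns grow to the right and rows downward; lengths in m; the calibration is good to about 2 mm. A picture is of the moment at which its call begins. There is no depth.
- order.hand_in(): hands the job in, once; it reports no verdict.
The state is a dict: "time": time; "q": joint angles; "joint_velocities": joint speeds; "joint_torque": joint torques, N m; "position": TCP position; "tool_rot": TCP orientation; "ft_force": force on the tool from outside, world axes, zero at the start; "moment": the same for the moment, N m; "grip_width": finger opening in m.
Only numpy, scipy, OpenCV 4.12 (cv2) and the standard library are available. Lean on these libraries where they do the work, as an engineer would, in place of code of your own. Each camera call takes 0.05 s, during which the arm holds its last target. There are 200 camera calls.

## Working session

There is one attempt and no reset: what is moved stays moved. The work goes in short steps, Python scripts to look and compute and a shell command to move; the robot and the scene stay as the last step left them, time stands still between calls to the robot, and variables do not carry over. Pictures are saved under pics/ and viewed, about 8 in all and at most 12, crops included, and the job is handed in when it is done.

```bash
mkdir -p pics; python3 - <<'E'
from rig import robot,camera
import cv2
for n in("scene","top"):
    c=camera(n); cv2.imwrite(f"pics/{n}0.png",cv2.resize(c["pixels"],(800,600),interpolation=cv2.INTER_CUBIC)); print(n,c["mtx"].tolist(),c["R"].round(4).tolist(),c["t"])
o=robot.get_obs(); print(o)
E
```

```text
scene [[347.3518358138376, 0.0, 256.29447777345575], [0.0, 347.3518358138376, 186.3022236164544], [0.0, 0.0, 1.0]] [[0.876, 0.4822, 0.0006], [0.256, -0.4641, -0.848], [-0.4087, 0.743, -0.53]] [-0.47641893 -0.10137668  1.40350384]
top [[480.63841258878347, 0.0, 259.80349717177165], [0.0, 480.63841258878347, 189.67730635077186], [0.0, 0.0, 1.0]] [[-0.0198, -0.9998, 0.0031], [-0.992, 0.0193, -0.1245], [0.1244, -0.0056, -0.9922]] [0.00717608 0.56344445 1.41716709]
{'time': 0.1, 'q': array([-1.49848760e+00,  5.28411293e-01,  1.43375781e+00,  2.12392913e-05,
        1.18138715e+00, -1.78529164e-01]), 'joint_velocities': array([-0.00037995, -0.00214254, -0.00309057, -0.00151313, -0.00028007,
        0.00129877]), 'joint_torque': array([-4.08207907e-04, -4.40986526e+01, -1.77150536e+01,  6.34172140e-02,
        5.33880503e-02, -4.49851484e-05]), 'position': array([ 0.1551026 , -0.60475625,  0.2095513 ]), 'tool_rot': array([ 7.90002113e-01, -6.13103333e-01, -6.49104024e-04, -7.36680711e-04]), 'ft_force': array([-0.11961971, -0.25942839, -0.15886041]), 'moment': array([ 0.04303659, -0.0315945 ,  0.00632151]), 'grip_width': 0.08713097019390552}
```

View pics/scene0.png

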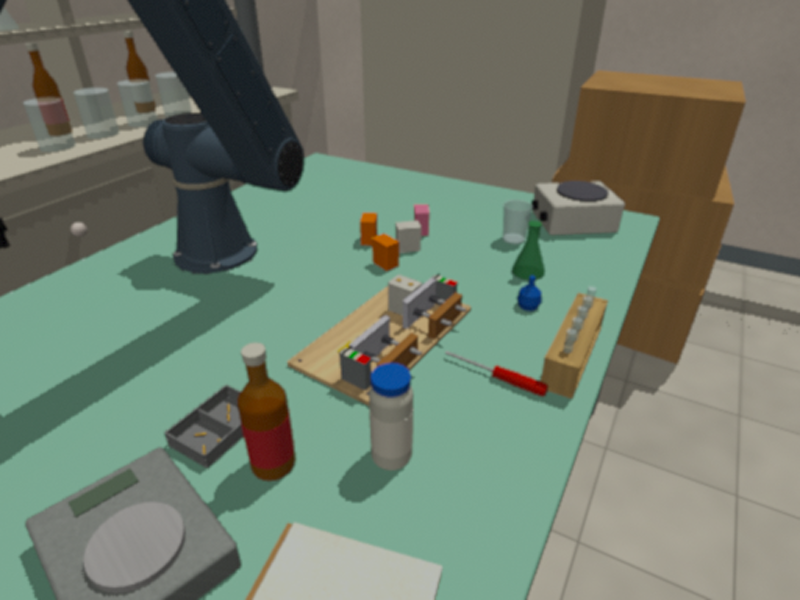

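View pics/top0.png

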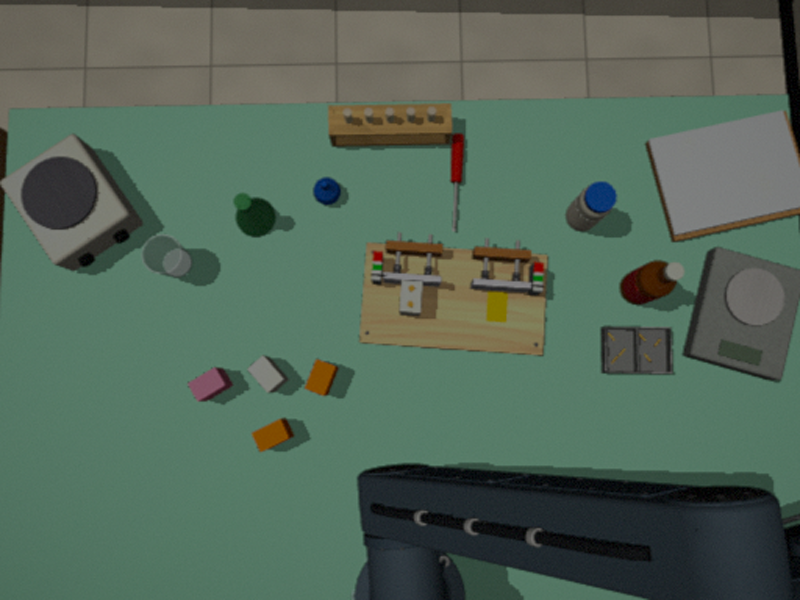

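The yellow patch, and so the empty station, is on the right at top (497,306). The finished block with screws is in the left station at (411,296). There are four loose block shapes in the top view: white (267,373), pink (209,384), orange (321,377) and orange (272,435). Only the white one fits. I'll confirm it in an enlarged crop.

```bash
python3 - <<'E'
from rig import camera
import cv2,numpy as np
p=camera("top")["pixels"]
a=cv2.resize(p[215:275,145:225],(800,600),interpolation=cv2.INTER_CUBIC)
b=cv2.resize(p[145:235,225:360],(792,528),interpolation=cv2.INTER_CUBIC)
cv2.imwrite("pics/a.png",a);cv2.imwrite("pics/b.png",b)
E
```

```text
(no output)
```

View pics/a.png

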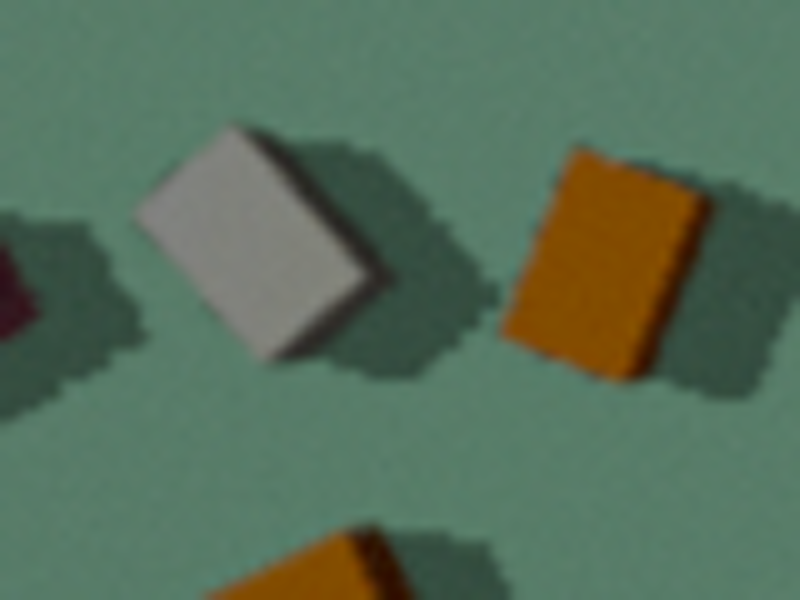

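View pics/b.png

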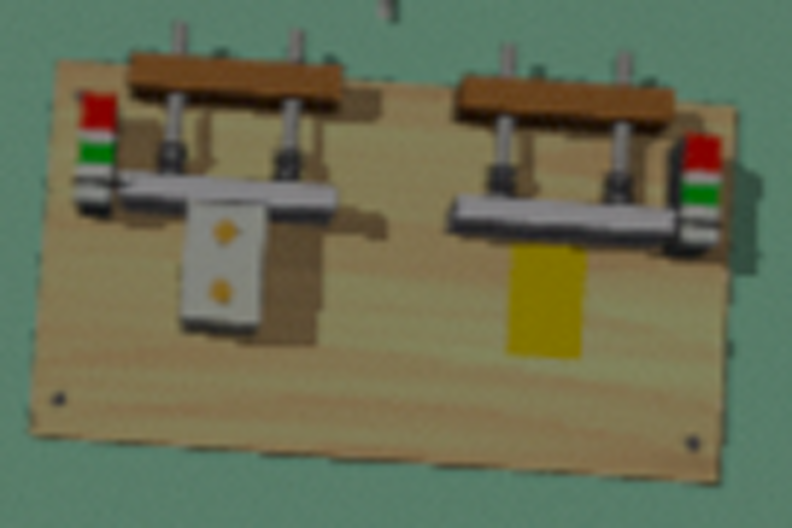

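The crop confirms the white block: plain, no screws, top-face corners at crop (232,123), (133,213), (265,362), (368,278). The jig crop shows bed corners at (57,60), (737,105), (718,484), (32,436). The yellow patch is at about (507–586, 247–358).

```bash
cat > h.py <<'E'
import numpy as np
from rig import robot,camera
from scipy.spatial.transform import Rotation as Ro
def ray(c,uv,z):
    uv=np.atleast_2d(uv).astype(float); K,R,t=c["mtx"],c["R"],c["t"]
    d=np.c_[uv,np.ones(len(uv))]@np.linalg.inv(K).T@R; o=-R.T@t
    return o+d*((z-o[2])/d[:,2])[:,None]
def proj(c,X):
    X=np.atleast_2d(X)@c["R"].T+c["t"]; p=X@c["mtx"].T; return p[:,:2]/p[:,2:]
def fit(P,L):  # 2D rigid: P world, L local
    a,b=P.mean(0),L.mean(0); p,l=P-a,L-b
    th=np.arctan2((l[:,0]*p[:,1]-l[:,1]*p[:,0]).sum(),(l*p).sum())
    R=np.array([[np.cos(th),-np.sin(th)],[np.sin(th),np.cos(th)]]); o=a-R@b
    return o,th,np.linalg.norm(P-(L@R.T+o),axis=1)*1e3
E
python3 - <<'E'
from h import *
c=camera("top")
crop=lambda q,x0,y0,s:(np.array(q)+.5)/s-.5+[x0,y0]
P=ray(c,crop([(232,123),(368,278),(265,362),(133,213)],145,215,10),.07)[:,:2]
print(P.round(4).tolist(),[np.linalg.norm(P[i]-P[i-1]).round(4) for i in range(4)])
e=(P[1]+P[2]-P[0]-P[3])/2; print("block",P.mean(0),np.degrees(np.arctan2(e[1],e[0])))
s=792/135
J=ray(c,crop([(57,60),(737,105),(718,484),(32,436)],225,145,s),.012)[:,:2]
o,th,r=fit(J,np.array([(.1,.18),(.1,-.18),(-.1,-.18),(-.1,.18)])); print("jig",o,np.degrees(th),r)
Y=ray(c,crop([(507,354),(580,358),(586,250),(512,247)],225,145,s),.012)[:,:2]
D=ray(c,crop([(190,200),(266,203),(260,327),(181,322)],225,145,s),.082)[:,:2]
R=np.array([[np.cos(th),-np.sin(th)],[np.sin(th),np.cos(th)]])
print("yellow in jig",((Y-o)@R).round(4).tolist()); print("done in jig",((D-o)@R).round(4).tolist())
q=robot.get_obs(); print("tool axes",Ro.from_quat(q["tool_rot"]).as_matrix().round(4).tolist(), "cam",(-c["R"].T@c["t"]).round(3))
E
```

```text
[[0.455, 0.2671], [0.4092, 0.2274], [0.3856, 0.2573], [0.4294, 0.2958]] [np.float64(0.0385), np.float64(0.0606), np.float64(0.0381), np.float64(0.0584)]
block [0.41981561 0.26189488] -138.87036020809623
jig [ 0.56187071 -0.09776369] -5.006185570615476 [0.4314386  0.41553681 1.45003752 1.9140822 ]
yellow in jig [[-0.04, -0.0657], [-0.0395, -0.1038], [0.0175, -0.104], [0.0164, -0.0652]]
done in jig [[0.0194, 0.1039], [0.0205, 0.0659], [-0.0419, 0.0648], [-0.042, 0.1042]]
tool axes [[0.2482, -0.9687, -0.0001], [-0.9687, -0.2482, 0.0013], [-0.0013, -0.0002, -1.0]] cam [0.383 0.004 1.476]
```

The empty station is the right one. The block is at (0.420, 0.262) with its long axis at 41.1°. The jig is at (0.562, -0.098), yaw -5.0°, with the fence face at jig x ≈ 0.02. I'll move over the block, raised clear of the bottle.

```bash
python3 -m pendant '[[[0,0,-50],0],[[0,0,-50],0],[[-32,-38,0],0],[[-32,-38,0],0],[[-32,-38,0],0],[[-32,-38,0],0],[[-32,-38,0],0],[[-32,-38,0],0]]' 66
python3 -m pendant '[[[-32,-38,0],0],[[-32,-38,0],0],[[-32,-38,0],0],[[-32,-38,0],0],[[-50,-10,0],0],[[-50,-10,0],0],[[-50,-10,0],0],[[-50,-10,0],0]]'
python3 -m pendant '[[[-50,-10,0],0],[[-50,-10,0],0],[[-50,-10,0],0],[[-50,-10,0],0],[[0,0,0],-9],[[0,0,0],-9],[[0,0,0],-8.7],[[0,0,0],0]]'
python3 - <<'E'
from h import *
q=robot.get_obs(); M=Ro.from_quat(q["tool_rot"]).as_matrix()
print(q["position"],q["q"].round(2),np.degrees(np.arctan2(M[1,0],M[0,0])), M.T@(np.array([.4198,.2619,.047])-q["position"])*1e3)
E
```

```text
time: 1.2
position: [0.3291, -0.3614, 0.3104]
tool_rot: [0.79, -0.613, 0.0, -0.0]
ft_force: [0.8, -1.2, 0.3]
grip_width: 0.0659
time: 2.2
position: [0.4326, 0.0042, 0.3105]
tool_rot: [0.79, -0.613, 0.0, -0.0]
ft_force: [0.8, -0.8, 0.4]
grip_width: 0.0658
time: 3.2
position: [0.4218, 0.2062, 0.3103]
tool_rot: [0.91, -0.415, -0.0, 0.0]
ft_force: [-0.1, -0.1, -0.0]
grip_width: 0.0659
[0.4218237  0.20624753 0.31032408] [0.22 0.2  1.67 0.   1.28 1.07] -49.024655202928905 [-43.29061656 -35.05364105 263.32114713]
```

```bash
python3 -m pendant '[[[-43,-35,0],0],[[0,0,50],0],[[0,0,55],0],[[0,0,55],0],[[0,0,45],0],[[0,0,0],0]]'
python3 - <<'E'
from h import *
import cv2
q=robot.get_obs(); print(q["position"],q["ft_force"].round(1))
p=camera("scene")["pixels"]; cv2.imwrite("pics/c.png",cv2.resize(p[90:210,190:350],(800,600),interpolation=cv2.INTER_CUBIC))
E
```

```text
time: 3.95
position: [0.4176, 0.2606, 0.1027]
tool_rot: [0.91, -0.415, -0.003, 0.003]
ft_force: [-0.3, -0.5, 0.0]
grip_width: 0.0658
[0.41758822 0.26055425 0.10270381] [-0.3 -0.5  0. ]
```

View pics/c.png

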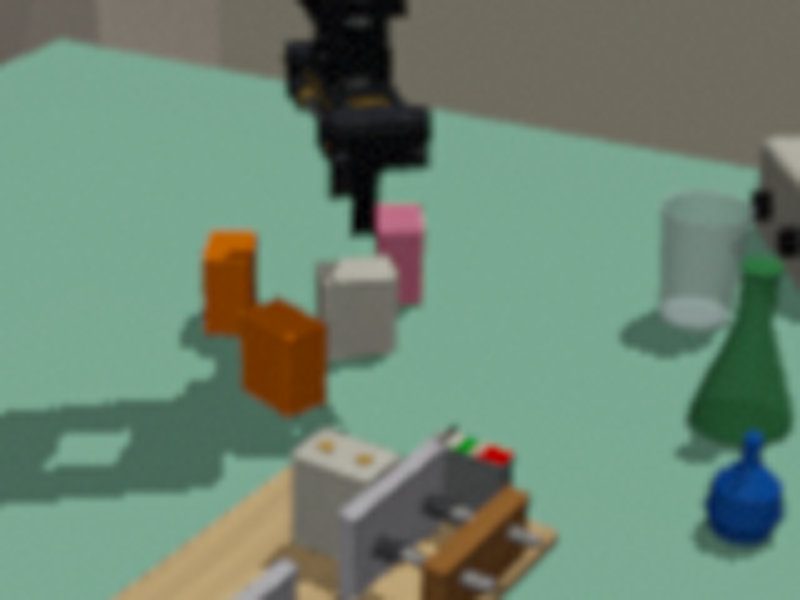

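The picture shows the fingers above the white block (crop 355,260), clear of the pink and orange blocks. I'll descend and grip.

```bash
python3 -m pendant '[[[0,-2,20],0],[[0,0,20],0],[[0,0,15],0],[[0,0,0],0]]'
python3 -m pendant '[[[0,0,0],0],[[0,0,0],0],[[0,0,0],0],[[0,0,0],0],[[0,0,0],0]]' 30 40
python3 -m pendant '[[[0,0,-40],0],[[0,0,-50],0],[[0,0,-50],0],[[0,0,0],9],[[0,0,0],9],[[0,0,0],9],[[0,0,0],9],[[0,0,0],10]]'
python3 - <<'E'
from h import *
q=robot.get_obs(); M=Ro.from_quat(q["tool_rot"]).as_matrix()
th=np.radians(-5.006); R=np.array([[np.cos(th),-np.sin(th)],[np.sin(th),np.cos(th)]]); o=np.array([.56187,-.09776])
t=o+R@[-.05,-.085]
print(q["position"],q["grip_width"],np.degrees(np.arctan2(M[1,0],M[0,0])),t, M.T@(np.r_[t,.2]-q["position"])*1e3)
E
```

```text
time: 4.5
position: [0.4221, 0.2631, 0.0509]
tool_rot: [0.91, -0.414, 0.0, -0.0]
ft_force: [-0.4, 0.4, 0.3]
grip_width: 0.0664
time: 5.12
position: [0.4221, 0.263, 0.0508]
tool_rot: [0.91, -0.414, 0.0, -0.0]
ft_force: [0.2, -1.8, 4.0]
grip_width: 0.0396
time: 6.12
position: [0.4207, 0.2627, 0.1897]
tool_rot: [-0.674, 0.739, 0.001, -0.001]
ft_force: [0.7, 0.2, -2.1]
grip_width: 0.0392
[0.42071537 0.26270392 0.18970764] 0.039233692136555594 -95.26323889592591 [ 0.50464362 -0.17807277] [ 431.22688847 -123.98577458  -10.24081191]
```

Gripped, opening 39 mm. Now carry it to a point over the right station, 70 mm before final contact.

```bash
python3 -m pendant '[[[50,-15,0],0],[[54,-15,0],0],[[56,-16,0],0],[[56,-16,0],0],[[56,-16,0],0],[[54,-16,0],0],[[54,-15,0],0],[[50,-15,0],0]]'
python3 -m pendant '[[[0,0,0],0],[[0,0,0],0]]'
python3 - <<'E'
from h import *
import cv2
q=robot.get_obs(); M=Ro.from_quat(q["tool_rot"]).as_matrix()
print(q["position"],np.degrees(np.arctan2(M[1,0],M[0,0])), M.T@(np.r_[.50464,-.17807,.07]-q["position"])*1e3, q["ft_force"])
p=camera("scene")["pixels"]; cv2.imwrite("pics/d.png",cv2.resize(p[130:265,180:360],(800,600),interpolation=cv2.INTER_CUBIC))
E
```

```text
time: 7.12
position: [0.5077, -0.1777, 0.1896]
tool_rot: [-0.676, 0.737, 0.001, -0.0]
ft_force: [0.6, 0.6, -1.9]
grip_width: 0.0395
time: 7.38
position: [0.507, -0.1753, 0.1895]
tool_rot: [-0.676, 0.737, 0.002, -0.0]
ft_force: [0.2, 0.9, -2.5]
grip_width: 0.0392
[ 0.50703186 -0.17526672  0.18949014] -94.97665051144088 [  3.24228957   1.78838979 119.48958633] [ 0.15285226  0.89791616 -2.51171335]
```

View pics/d.png

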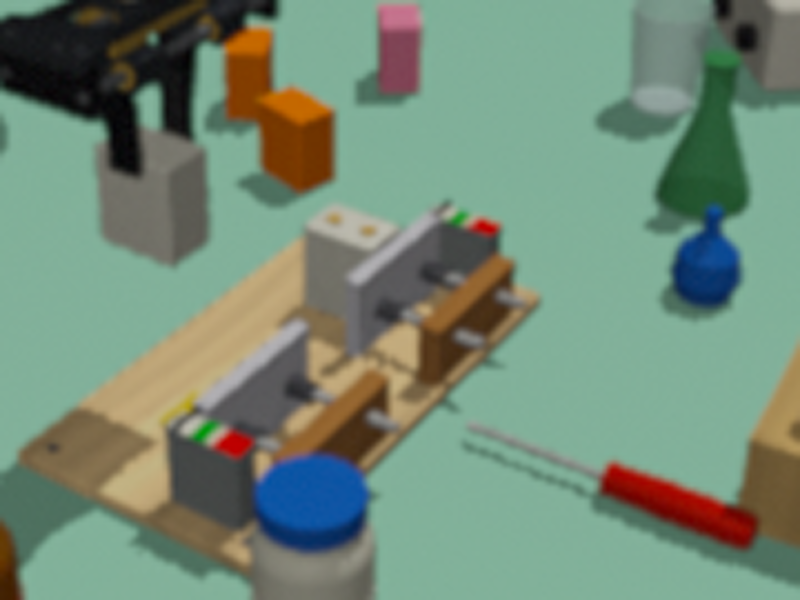

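The block hangs upright, with its centre at crop (150,195), over the right station. The pointer end and fence are clear. I'll lower it, with small steps at the end.

```bash
python3 -m pendant '[[[3,2,0],0],[[0,0,40],0],[[0,0,45],0],[[0,0,25],0],[[0,0,10],0],[[0,0,0],0],[[0,0,0],0]]'
python3 -m pendant '[[[0,0,3],0],[[0,0,0],0]]'
python3 -m pendant '[[[0,0,2],0],[[0,0,0],0]]'
```

```text
time: 8.3
position: [0.507, -0.1793, 0.0716]
tool_rot: [-0.676, 0.737, -0.001, 0.0]
ft_force: [0.5, -0.4, -1.6]
grip_width: 0.0394
time: 8.55
position: [0.5062, -0.179, 0.0679]
tool_rot: [-0.676, 0.737, -0.0, 0.0]
ft_force: [-0.4, 0.1, -2.8]
grip_width: 0.0394
time: 8.8
position: [0.5059, -0.1789, 0.0654]
tool_rot: [-0.676, 0.737, 0.0, -0.0]
ft_force: [0.2, -0.3, -2.2]
grip_width: 0.0394
```

```bash
python3 -m pendant '[[[0,0,1.5],0],[[0,0,0],0]]'
python3 -m pendant '[[[0,0,1],0],[[0,0,0],0]]'
python3 - <<'E'
from h import *
import cv2
q=robot.get_obs(); print(q["position"],q["ft_force"])
c=camera("top"); p=c["pixels"]; cv2.imwrite("pics/e.png",cv2.resize(p[145:235,290:360],(600,771)[0:1]*0 or (466,600),interpolation=cv2.INTER_CUBIC))
E
```

```text
time: 9.05
position: [0.5059, -0.1789, 0.0638]
tool_rot: [-0.676, 0.737, 0.0, -0.0]
ft_force: [-0.2, 0.5, -2.2]
grip_width: 0.0393
time: 9.3
position: [0.506, -0.1789, 0.0629]
tool_rot: [-0.676, 0.737, 0.0, 0.0]
ft_force: [-0.2, 0.4, -2.6]
grip_width: 0.0394
[ 0.50602751 -0.17892642  0.0629032 ] [-0.23187666  0.41243597 -2.55981524]
```

View pics/e.png

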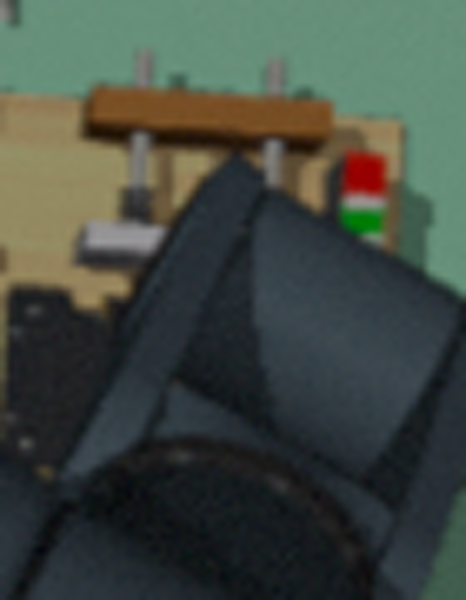

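The top view is blocked by the arm; only the gauge's red and green show, at (362,190). So I'll rely on force and the scene camera. Next, find the bed.

```bash
python3 -m pendant '[[[0,0,0.7],0],[[0,0,0],0],[[0,0,0],0]]'
python3 -m pendant '[[[0,0,0.7],0],[[0,0,0],0],[[0,0,0],0]]'
python3 -m pendant '[[[0,-10,0],0],[[0,-10,0],0],[[0,-5,0],0],[[0,0,0],0]]'
```

```text
time: 9.72
position: [0.5061, -0.179, 0.0628]
tool_rot: [-0.676, 0.737, -0.0, 0.0]
ft_force: [-1.5, 0.4, 5.9]
grip_width: 0.0391
time: 10.1
position: [0.5061, -0.1791, 0.0627]
tool_rot: [-0.676, 0.737, -0.0, 0.0]
ft_force: [-2.8, -0.2, 10.1]
grip_width: 0.0392
time: 10.6
position: [0.5292, -0.1812, 0.0647]
tool_rot: [-0.677, 0.736, 0.001, -0.001]
ft_force: [-9.2, -0.6, 25.1]
grip_width: 0.039
```

The normal force rose while sliding, so I'll lift to relieve it and look.

```bash
python3 -m pendant '[[[0,0,-2.5],0],[[0,0,0],0],[[0,0,0],0]]'
python3 - <<'E'
from h import *
import cv2
q=robot.get_obs(); print(q["position"],q["ft_force"])
p=camera("scene")["pixels"]; cv2.imwrite("pics/f.png",cv2.resize(p[165:255,195:315],(800,600),interpolation=cv2.INTER_CUBIC))
E
```

```text
time: 10.98
position: [0.5312, -0.1813, 0.0646]
tool_rot: [-0.676, 0.737, -0.0, 0.0]
ft_force: [-1.8, 0.3, 7.9]
grip_width: 0.0392
[ 0.53124047 -0.18133918  0.06456323] [-1.81789769  0.26333712  7.90492064]
```

View pics/f.png

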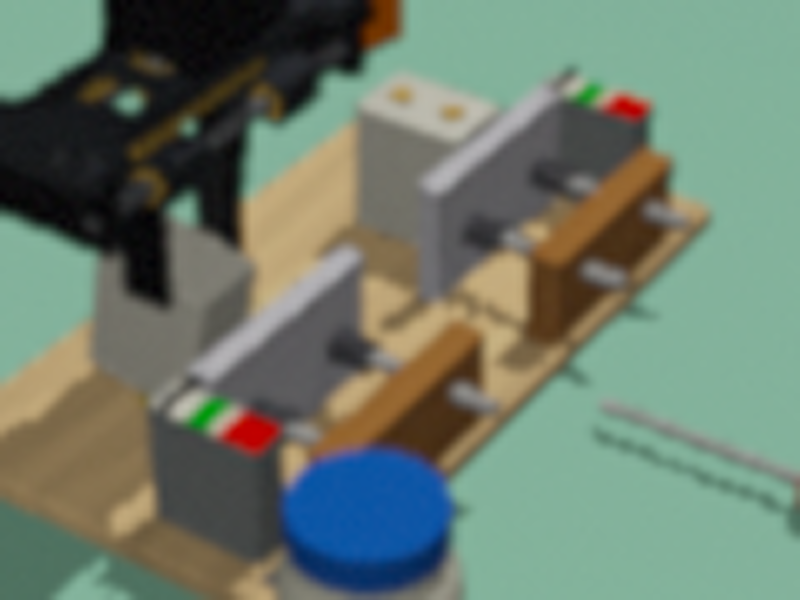

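The block has pitched in the grip: its left edge leans from (100,275) to (92,362) while true verticals lean the other way, because bed friction dragged the bottom back. It is not touching the fence yet. I'll open to let it settle flat on the bed, then regrip lower and harder and push without pressing on the bed.

```bash
python3 -m pendant '[[[0,0,0],0],[[0,0,0],0],[[0,0,0],0],[[0,0,0],0]]' 54 40
python3 -m pendant '[[[0,0,6],0],[[0,0,6],0],[[0,0,0],0],[[0,0,0],0]]'
python3 -m pendant '[[[0,0,0],0],[[0,0,0],0],[[0,0,0],0],[[0,0,0],0],[[0,0,0],0]]' 30 60
python3 -m pendant '[[[0,0,-1],0],[[0,0,0],0],[[0,0,0],0]]'
python3 - <<'E'
from h import *
import cv2
q=robot.get_obs(); print(q["position"],q["ft_force"])
p=camera("scene")["pixels"]; cv2.imwrite("pics/g.png",cv2.resize(p[165:255,195:315],(800,600),interpolation=cv2.INTER_CUBIC))
E
```

```text
time: 11.52
position: [0.5309, -0.181, 0.0637]
tool_rot: [-0.676, 0.737, 0.0, -0.0]
ft_force: [0.4, -0.3, 0.6]
grip_width: 0.0537
time: 12.02
position: [0.5309, -0.1811, 0.0519]
tool_rot: [-0.676, 0.737, 0.0, -0.0]
ft_force: [-0.2, -0.7, 0.0]
grip_width: 0.0542
time: 12.65
position: [0.5311, -0.1812, 0.0522]
tool_rot: [-0.676, 0.737, -0.0, 0.0]
ft_force: [0.1, -1.1, 1.0]
grip_width: 0.0394
time: 13.02
position: [0.5306, -0.1808, 0.0527]
tool_rot: [-0.676, 0.737, 0.0, -0.0]
ft_force: [1.0, -0.4, -1.8]
grip_width: 0.0395
[ 0.53064413 -0.18084141  0.05274835] [ 0.99927645 -0.38762159 -1.81339519]
```

View pics/g.png

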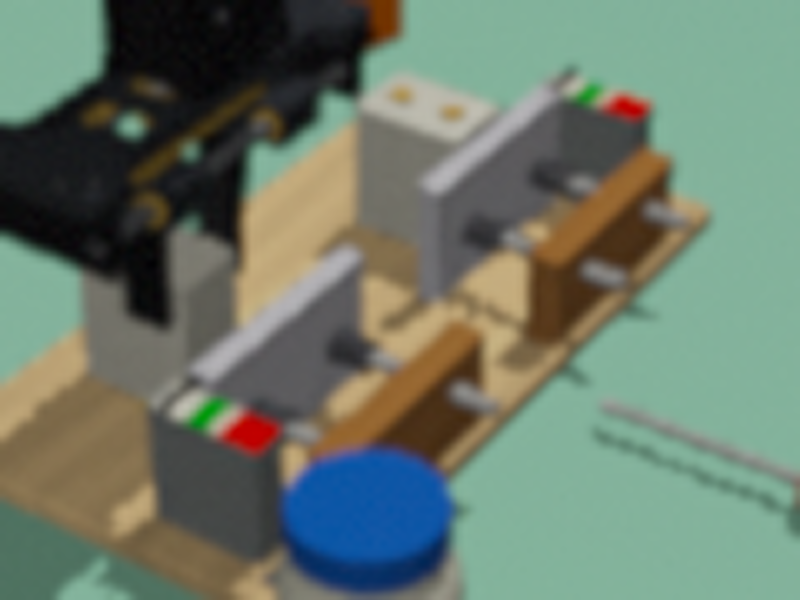

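It is upright now, with the left edge at (85,275)→(92,370), and hovering about 0.5 mm. I'll push in small increments, watching the force.

```bash
python3 -m pendant '[[[0,-5,0],0],[[0,-5,0],0],[[0,0,0],0],[[0,0,0],0]]'
python3 -m pendant '[[[0,-4,0],0],[[0,0,0],0],[[0,0,0],0]]'
python3 -m pendant '[[[0,-4,0],0],[[0,0,0],0],[[0,0,0],0]]'
```

```text
time: 13.58
position: [0.5408, -0.1818, 0.053]
tool_rot: [-0.676, 0.737, 0.0, -0.0]
ft_force: [-1.0, -0.7, -2.1]
grip_width: 0.0397
time: 13.95
position: [0.5448, -0.1823, 0.053]
tool_rot: [-0.676, 0.737, 0.0, -0.0]
ft_force: [-0.1, 0.8, -1.5]
grip_width: 0.0396
time: 14.32
position: [0.5489, -0.1826, 0.053]
tool_rot: [-0.676, 0.737, 0.0, -0.0]
ft_force: [-0.4, 0.0, -3.0]
grip_width: 0.04
```

```bash
python3 -m pendant '[[[0,-3,0],0],[[0,0,0],0],[[0,0,0],0]]'
python3 -m pendant '[[[0,-3,0],0],[[0,0,0],0],[[0,0,0],0]]'
python3 -m pendant '[[[0,-3,0],0],[[0,0,0],0],[[0,0,0],0]]'
```

```text
time: 14.7
position: [0.5518, -0.1829, 0.053]
tool_rot: [-0.676, 0.737, 0.0, -0.0]
ft_force: [-0.3, -0.6, -1.4]
grip_width: 0.0395
time: 15.08
position: [0.5548, -0.1831, 0.053]
tool_rot: [-0.676, 0.737, 0.0, -0.0]
ft_force: [0.5, 0.4, -2.5]
grip_width: 0.0397
time: 15.45
position: [0.5578, -0.1834, 0.053]
tool_rot: [-0.676, 0.737, 0.0, -0.0]
ft_force: [-0.7, 0.4, -2.8]
grip_width: 0.0398
```

```bash
python3 -m pendant '[[[0,-3,0],0],[[0,0,0],0],[[0,0,0],0]]'
python3 - <<'E'
from h import *
import cv2
q=robot.get_obs(); print(q["position"],q["ft_force"])
p=camera("scene")["pixels"]; cv2.imwrite("pics/h.png",cv2.resize(p[175:247,200:296],(800,600),interpolation=cv2.INTER_CUBIC))
E
```

```text
time: 15.82
position: [0.5608, -0.1836, 0.053]
tool_rot: [-0.676, 0.737, 0.0, -0.0]
ft_force: [0.8, -0.1, -1.7]
grip_width: 0.0398
[ 0.56083285 -0.18363289  0.05303729] [ 0.8078266  -0.05357845 -1.71968609]
```

View pics/h.png

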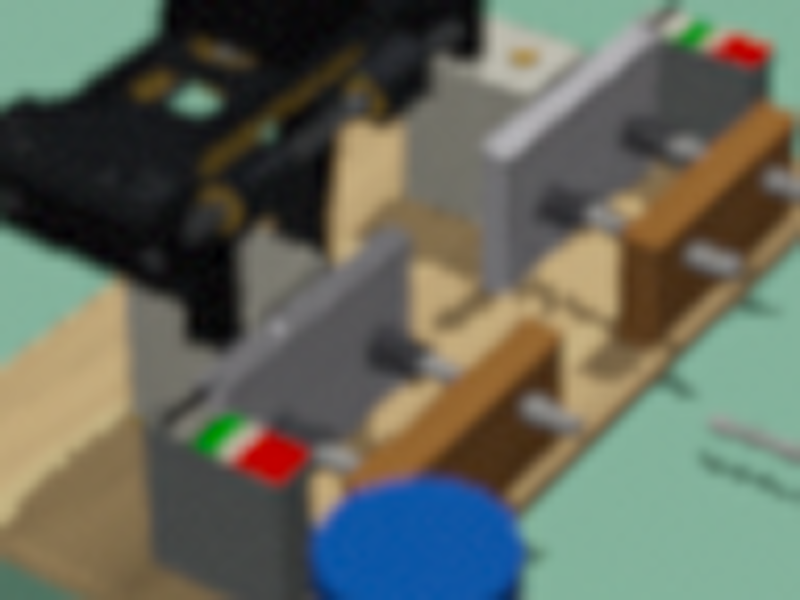

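The fence and its pointer (185,405) are still at rest, and the block face is nearly at the fence. The finger (215,290) sits well forward on the block's side (130–250), so the block slipped back about 15 mm in the grip. I'll regrip nearer its centre before pressing.

```bash
python3 -m pendant '[[[0,0,0],0],[[0,0,0],0],[[0,0,0],0]]' 54 60
python3 -m pendant '[[[0,7,0],0],[[0,7,0],0],[[0,0,0],0]]'
python3 -m pendant '[[[0,0,0],0],[[0,0,0],0],[[0,0,0],0],[[0,0,0],0],[[0,0,0],0]]' 30 60
python3 -m pendant '[[[0,-3,-0.5],0],[[0,0,0],0],[[0,0,0],0]]'
python3 -m pendant '[[[0,-3,0],0],[[0,0,0],0],[[0,0,0],0]]'
```

```text
time: 16.25
position: [0.561, -0.1838, 0.0533]
tool_rot: [-0.676, 0.737, -0.0, 0.0]
ft_force: [-0.3, -0.4, 0.7]
grip_width: 0.0529
time: 16.62
position: [0.5458, -0.1821, 0.053]
tool_rot: [-0.676, 0.737, 0.001, -0.0]
ft_force: [0.9, 0.3, 0.1]
grip_width: 0.0539
time: 17.25
position: [0.5472, -0.1826, 0.0531]
tool_rot: [-0.676, 0.737, -0.0, 0.0]
ft_force: [0.8, -0.6, 0.3]
grip_width: 0.0395
time: 17.62
position: [0.5493, -0.1823, 0.0532]
tool_rot: [-0.676, 0.737, 0.001, -0.0]
ft_force: [-0.1, -0.8, -3.6]
grip_width: 0.0394
time: 18.0
position: [0.5521, -0.1826, 0.0532]
tool_rot: [-0.676, 0.737, 0.001, -0.0]
ft_force: [-3.2, -0.3, -2.6]
grip_width: 0.0393
```

```bash
python3 -m pendant '[[[0,-3,0],0],[[0,0,0],0],[[0,0,0],0]]'
python3 -m pendant '[[[0,-3,0],0],[[0,0,0],0],[[0,0,0],0]]'
python3 -m pendant '[[[0,-2,0],0],[[0,0,0],0],[[0,0,0],0]]'
```

```text
time: 18.38
position: [0.5549, -0.1828, 0.0532]
tool_rot: [-0.676, 0.737, 0.001, -0.0]
ft_force: [-4.3, 0.5, -3.8]
grip_width: 0.0388
time: 18.75
position: [0.5573, -0.183, 0.0532]
tool_rot: [-0.676, 0.737, 0.002, -0.001]
ft_force: [-6.8, -0.6, -2.6]
grip_width: 0.0396
time: 19.12
position: [0.5588, -0.1831, 0.0532]
tool_rot: [-0.676, 0.737, 0.002, -0.001]
ft_force: [-8.3, 0.4, -1.2]
grip_width: 0.0391
```

```bash
python3 -m pendant '[[[0,-3,0],0],[[0,0,0],0],[[0,0,0],0],[[0,0,0],0]]'
python3 - <<'E'
from h import *
import cv2
q=robot.get_obs(); print(q["position"],q["ft_force"])
p=camera("scene")["pixels"]; cv2.imwrite("pics/i.png",cv2.resize(p[175:247,200:296],(800,600),interpolation=cv2.INTER_CUBIC))
E
```

```text
time: 19.62
position: [0.561, -0.1833, 0.0532]
tool_rot: [-0.676, 0.737, 0.003, -0.002]
ft_force: [-7.9, -0.2, -1.0]
grip_width: 0.0398
[ 0.56103509 -0.18330008  0.05322693] [-7.88965199 -0.18620079 -1.04913844]
```

View pics/i.png

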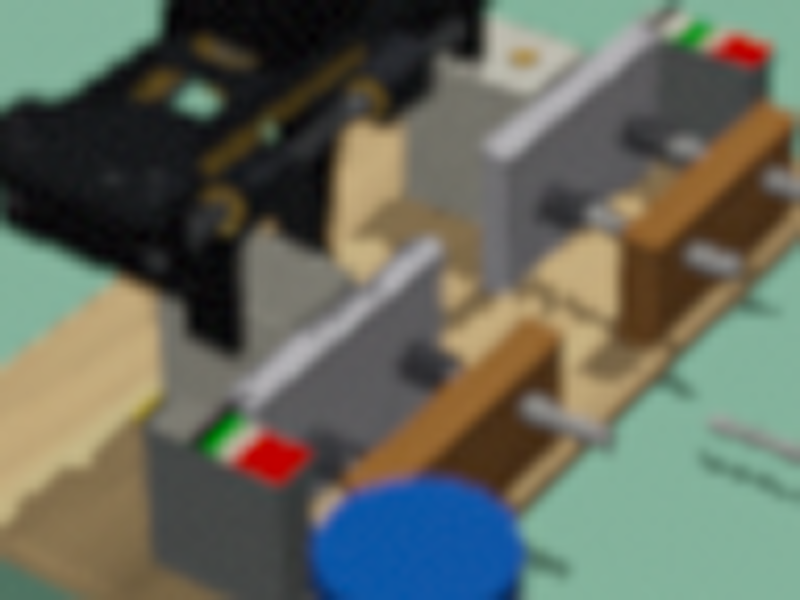

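The pointer has moved off the white to about (215,420), inside the green (200–245). The fence end moved from (405,235) to (437,245). I'll quantify the travel and average the force.

```bash
python3 - <<'E'
from h import *
import cv2
F=[];
for i in range(8):
    c=camera("scene"); q=robot.get_obs(); F.append(np.r_[q["ft_force"],q["position"]*1e3])
print(np.mean(F,0).round(2),np.std(F,0).round(2))
A=cv2.imread("pics/h.png");B=cv2.resize(c["pixels"][175:247,200:296],(800,600),interpolation=cv2.INTER_CUBIC)
th=np.radians(-5.006); R=np.array([[np.cos(th),-np.sin(th)],[np.sin(th),np.cos(th)]]); o=np.array([.56187,-.09776])
for nm,(x0,x1,y0,y1),l in(("fence end",(375,425,225,275),(.03,-.03,.077)),("bush",(375,420,325,370),(.035,-.06,.05))):
    m=cv2.matchTemplate(B[y0-40:y1+60,x0-40:x1+80],A[y0:y1,x0:x1],cv2.TM_CCOEFF_NORMED);_,s,_,k=cv2.minMaxLoc(m)
    d=(np.array(k)-40)/8.333
    P=[proj(c,np.r_[o+R@[l[0]+t,l[1]],l[2]])[0] for t in(0,.01)]; g=(P[1]-P[0])/10
    print(nm,s,d,"travel mm",d@g/(g@g),"perp px",np.cross(g,d)/np.linalg.norm(g), "corner px", (P[0]-[200,175])*8.33)
E
```

```text
[-8.9300e+00 -4.2000e-01 -6.5000e-01  5.6104e+02 -1.8330e+02  5.3220e+01] [0.58 0.42 0.7  0.01 0.01 0.01]
fence end 0.7191681861877441 [4.20016801 2.0400816 ] travel mm 15.554011212239919 perp px 0.39296686794747593 corner px [403.76277632 220.03140724]
bush 0.9874772429466248 [3.72014881 1.4400576 ] travel mm 13.197657614755947 perp px -0.0785768772944416 corner px [367.38017362 328.17597412]<stdin>:13: DeprecationWarning: Arrays of 2-dimensional vectors are deprecated. Use arrays of 3-dimensional vectors instead. (deprecated in NumPy 2.0)
```

```bash
python3 -m pendant '[[[0,-2,0],0],[[0,0,0],0],[[0,0,0],0],[[0,0,0],0],[[0,0,0],0],[[0,0,0],0]]'
python3 - <<'E'
from h import *
import cv2
F=[]
for i in range(10):
    c=camera("scene"); q=robot.get_obs(); F.append(np.r_[q["ft_force"],q["position"]*1e3,q["grip_width"]*1e3])
print(q["time"],np.mean(F,0).round(2),np.std(F,0).round(2))
A=cv2.imread("pics/h.png");B=cv2.resize(c["pixels"][175:247,200:296],(800,600),interpolation=cv2.INTER_CUBIC)
m=cv2.matchTemplate(B[285:430,335:500],A[325:370,375:420],cv2.TM_CCOEFF_NORMED);_,s,_,k=cv2.minMaxLoc(m)
print(s,"travel",np.hypot(*(np.array(k)-40))/8.333/np.hypot(3.72,1.44)*13.2)
cv2.imwrite("pics/j.png",B)
E
```

```text
time: 20.82
position: [0.5625, -0.1834, 0.0532]
tool_rot: [-0.676, 0.737, 0.003, -0.002]
ft_force: [-9.6, -0.0, -0.2]
grip_width: 0.0394
21.325 [-9.9500e+00 -4.9000e-01  3.7000e-01  5.6248e+02 -1.8341e+02  5.3230e+01
  3.9440e+01] [0.43 0.53 0.48 0.01 0.01 0.01 0.26]
0.9724065065383911 travel 14.317982935348718
```

View pics/j.png

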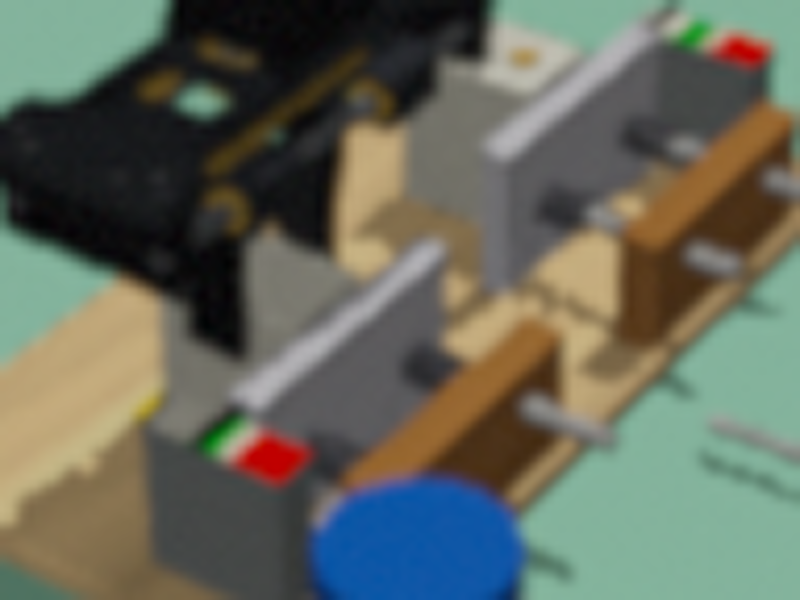

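The pointer (about 220,420) is in the green, the block is upright against the fence, and the finished block hasn't moved. Travel is about 14.3 mm and the force is a steady 10 N, so I'm handing it in.

```bash
python3 -c "
from rig import order; print(order.hand_in())"
```

```text
the job is handed in; nothing more can be done
None
```

The loose white block is in the empty right station, gripped at 60 N and held steadily against that fence with the pointer in the green. I have handed the job in; it gave no verdict.

**Last checks before handing in (robot clock about 21 s):**

| Check | Reading | Required |
|---|---|---|
| Fence travel, measured from the image | about 14.3 mm | 9 to 21 mm |
| Push on the fence, from the wrist force | about 10 N, steady | 5 to 17 N |
| Distance off the station's centre line, from the tool position | under 1 mm | within 10 mm |
| Turn from square, from the tool angle | under 0.01 rad | under 0.10 rad |

- **Agreement:** a 10 N push means 14.2 mm on a 700 N/m spring, which matches the image. One cruder image track of the fence end, just before the last push, read 15.6 mm against 13.2 mm from the better track. Both are in the green.
- **Upright:** I judged this by eye in the picture and did not measure it.
- **Height:** the block was lifted about 0.3 to 0.5 mm off the bed to avoid friction, within the 5 mm allowed.
- **Finished block and the rest:** the finished block looked unmoved in the last picture. I did not re-measure it or the other things on the bench.

**What went wrong on the way:** on the first slide the block dragged on the bed and pitched backwards in the grip. I let it settle flat on the bed, gripped it lower and harder, then regripped once more nearer its middle before pressing.

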